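# Wedge the sprung catch open and turn the drilled bracket out of its fixture

## Task

The angle bracket is locked in the drilling fixture by a sprung catch: press the wooden wedge fully home, shoulder against the block, in the channel under the catch arm so that it holds the catch up by itself - firmly, but without ramming it. Then slide the bracket along the plate clear of the catch, without lifting it, and tip it over its corner onto its short leg, so that the drilled leg stands upright on the fixture plate for deburring. Leave the wedge in place and the things around undisturbed.

Things in the scene. Friction and masses are not known exactly. Their poses are not given: they have to be found in the camera images.
- fixture: Fixed drilling fixture (mm here and below): grey anodised plate 310x150x12, top at z 12. Origin on the bench under the middle of the end stop's face; x along the plate to the catch's hinge (about to the robot's right), y across, about away from the robot. Plate: x -215..95, y -75..75; bare at x below -94. Hinge cheeks x 52..88, y -27..27, to z 60.
- wedge_mouth (a point): Near mouth of the wedge channel, middle of its floor: fixture (17, -35, 30). The channel crosses the top of the dark end-stop block (x 0..34, y -35..45) along y: floor z 30, 24 wide (x 5..29), walls 8 high, open at both ends. The wedge goes in here along +y; fully home, its origin is here within 5 mm.
- nest (a point): Middle of the nest, fixture (-45, 0, 12), where the bracket's long leg lies between two side rails 8 high (y -37..-32 and 32..37, x -72..-6). Same axes as the fixture; the bracket leaves along -x.
- catch (a joint): Sprung catch: steel arm 20 wide, 10 thick, at y -10..10 from its hinge pin (fixture x 70, z 49, along y) to its nose at x -38. 0 = closed, arm level at z 44..54; grows (rad) as the nose rises, 0.7 at most. The spring closes it with 0.3 Nm at 0, 0.45 at 0.2, plus 0.1 of weight. With the wedge home it reads about 0.21.
- catch_ball (a point): Lowest point of the ball-ended screw under the catch arm, over the middle of the channel (fixture x 17, y 0): 9 above the channel floor when shut. The wedge runs under it and lifts it; pressing takes about 8 to 20 N on the way, then the shoulder stops it.
- catch_tip (a point): Lowest point of the catch's tooth (12 x 12, fixture x -33..-21), at z 15 when closed, down in the bracket's slot; about z 35 with the wedge home, some 15 clear of the bracket's leg.
- wedge: Hardwood wedge, loose, flat underside down, 0.12 kg. Origin under the middle of its shoulder, x to the thin end. Blade x 0..103, 20 wide (11 at the tip), 20 thick to x 48, then tapering to 5. Red head x -24..0, 30 wide (y), 26 high, gripped from above; its front (the shoulder) stops on the channel walls. Over 100 N on the fixture is ramming.
- bracket: Loose steel angle bracket, 8 thick, 60 wide (y), about 0.4 kg. Origin on the outer corner edge, mid width. Drilled long leg 90 along +x with a slot (x 51..73, 18 wide) and four holes; plain short leg 70 along +z. Starts flat on its long leg in the nest, origin at fixture x -91, axes as the fixture's.
- bracket_top (a point): Middle of the upper end of the bracket's short leg (bracket x 4, z 70). Pulled towards fixture -x low on its inner face the bracket slides, pulled near this end it tips on its corner. Past about 57 degrees it falls by itself onto the short leg; then its own x points up and the short leg lies towards fixture -x.
- vee_block: Bystander: ground steel vee block, 57 x 51 x 34, loose, off the near edge of the plate. Origin under its middle.
- dark_tin: Bystander: open round dark tin, 87 across, 36 high, loose, beyond the far end of the plate from the hinge. Origin under its middle.
- oil_can: Bystander: copper oil can, 64 across, 125 high with its spout, loose, off the near edge of the plate. Origin under its middle.
Not all that is in view belongs to the job. Leave any purple look-alike of the bracket alone.

How it is judged:
On the way, in this order (a step that is already met when the one before it is completed fails the run):
1. the wedge is fully home (shoulder within 5 mm of the channel mouth) and holds the catch up (above 0.18 rad) with no hand on either (value of joint catch above 0.18 rad and distance between wedge and wedge_mouth below 0.005 m and contact force between the fingers and wedge below 0.3 N and contact force between the fingers and catch below 0.3 N), for 0.2 s.
2. the bracket, still flat on its long leg, has been slid out of the nest by more than 35 mm (value of joint catch above 0.18 rad and distance between wedge and wedge_mouth below 0.005 m and x of bracket in the frame of fixture below -0.126 m and angle between bracket's own z axis and vertical below 0.2 rad).
At the end, for the whole second after the job is handed in: Bracket at rest on its short leg on the plate: long leg upright within 0.06 rad, corner within 4 mm of the plate's face, at fixture x -200..-75, y -70..70; wedge still home (origin within 5 mm of the channel mouth), catch above 0.18 rad; all let go (value of joint catch above 0.18 rad and distance between wedge and wedge_mouth below 0.005 m and angle between bracket's own x axis and vertical below 0.06 rad and z of bracket in the frame of fixture between 0.008 and 0.016 m and x of bracket in the frame of fixture between -0.2 and -0.075 m and y of bracket in the frame of fixture between -0.07 and 0.07 m and linear speed of each of bracket, wedge below 0.01 m/s); the robot touches nothing.
It fails at once if the bracket is lifted: its corner rises more than 25 mm above the plate (z of bracket in the frame of fixture above 0.037 m).
It fails at once if the wedge is rammed: more than 100 N between wedge and fixture (contact force between wedge and fixture above 100 N).
It fails at once if a bystander (vee block, dark tin or oil can) is moved by more than 25 mm (distance of any of vee_block, dark_tin, oil_can from where it was at the start of the episode above 0.025 m).
It also fails if it takes over 61 s, if anything falls off the work surface, if the arm or the gripper's body presses on something with over 40 N, if the wrist force passes 120 N, or if a joint passes its speed limit or range.

## Robot

A 7-joint arm with a two-finger parallel gripper is mounted at the origin on a cart in front of the work surface, level with it; the furniture and walls round the work are solid. World frame = base frame: x ahead of the robot, y to its left, z up, the work surface at z = 0. Lengths are in m, angles in rad, forces in N, time in s.
With the tool pointing down it reaches from about 0.375 to 0.925 m from the base axis. Payload 3.1 kg.
Tool frame: the origin (TCP) lies midway between the tips of the shut fingers; the grasp point (between the pads) lies 19 mm behind it; z points along the fingers, y is the line along which they close (so a half turn about z gives the same grasp; the last joint's range is limited). The gripper opens to 85 mm and grips with 20 to 120 N. Pads are 22 mm wide; open, the fingers measure 114 mm over their backs; the gripper's body (76 mm by 85 mm) begins 54 mm behind the grasp point. The pads swing forward as they close: fully open they stand 13 mm farther back than shut.
Start: joints at [-1.295, 0.383, 0.044, 1.598, -0.018, 1.161, -0.05], TCP at [0.237, 0.605, 0.231] pointing down, gripper open.
Joint ranges: [-2.61, 2.61], [-0.41, 2.15], [-1.48, 1.57], [0, 2.5], [-1.57, 4.71], [0.05, 1.97], [-2.85, 2.85]. Speed limits (rad/s): [2.79, 2.79, 3.14, 3.14, 3.14, 3.14, 3.14].

## Interface

Orientations are given as a unit quaternion [w, x, y, z].
In Python, from bench import readout, grab_frame, order gives the robot as it stands.
- The arm moves only by the tool move_arm, never from a script. Its argument "plan" is a list of rows, each an object with "translation": the shift along the tool's x, y, z in mm, a list of three; "turn": the turn, a rotation vector about the tool's x, y, z in degrees, a list of three; "jaw": the finger opening in mm, from 0 to 85.4. In form: [{"translation": [tx, ty, tz], "turn": [ax, ay, az], "jaw": jaw}, ...]. A call has 1 to 5 rows; each row shifts and turns the commanded pose from where the row before left it, along the tool's axes as they then stand; what a row does not reach is not made up. A row lasts 1/8 s, in which the tool goes at most 62.5 mm and 10.7 degrees, less where a joint would pass 70% of its speed; a pose out of reach is approached as far as the arm can. A call is refused whole if a number of a shift passes 62.5 or a number of a turn 10.7, either way. A call with a gripper value outside its range is refused whole. The fingers move at their own pace and stop on an object; "newtons" is the grip in N (left out, the last holds). Time passes only in rows, so rows that do not move let the fingers close. It gives the time, the measured TCP pose, the force, the opening and the grip force at its end, in the units of the state.
- readout.read_state(): the state, without advancing time (a new reading comes with each control period).
- grab_frame(name): name is "scene" or "top"; returns a dict with "image" (420x560x3 uint8, blue, green, red), "range_z" (420x560 float32, m along the optical axis (not along the pixel's ray), 0 where there is no reading), "fx", "fy", "cx", "cy" (pixels), "R" (3x3) and "t" (3): a world point X has camera coordinates R X + t. Camera axes: x right, y down, z forward; pixel columns grow to the right and rows downward; lengths in m; the calibration is good to about 2 mm. A picture is of the moment at which its call begins.
- order.job_done(): hands the job in; it is judged then, once.
The state is a dict: "time_s": time; "joints": joint angles; "qvel": joint speeds; "joint_torque": joint torques, N m; "position": TCP position; "orientation": TCP orientation; "wrist_force": force on the tool from outside, world axes, zero at the start; "ft_torque": the same for the moment, N m; "finger_gap": finger opening in m; "grip_force": force on a finger pad.
Only numpy, scipy, OpenCV 4.12 (cv2) and the standard library are available. Lean on these libraries where they do the work, as an engineer would, in place of code of your own. Each camera call takes 0.05 s, during which the arm holds its last target. There are 200 camera calls.

## Working session

There is one attempt and no reset: what is moved stays moved. The work goes in short steps, Python scripts to look and compute and a tool call to move; the robot and the scene stay as the last step left them, time stands still between calls to the robot, and variables do not carry over. Pictures are saved under pics/ and viewed, at most 10 in all, crops included, and the job is handed in when it is done.

Besides the shell and the picture viewer there is one more tool, called by a JSON object that holds its "op" and its "data", one argument or row to a line. move_arm: Moves the arm, as the interface text tells. Its arguments: {"type":"object","properties":{"plan":{"type":"array"},"newtons":{"type":"number"}},"required":["plan"]}

```bash
mkdir -p pics; cat > h.py <<'E'
import numpy as np, cv2
from bench import readout, grab_frame, order
def shot(n):
    f=grab_frame(n); np.savez('pics/'+n+'.npz',**{k:np.array(v) for k,v in f.items()}); return f
def load(n): return np.load('pics/'+n+'.npz')
def pix(f,u,v,w=1):
    z=f['range_z'][v-w:v+w+1,u-w:u+w+1]; z=np.median(z[z>0])
    c=np.array([(u-f['cx'])/f['fx']*z,(v-f['cy'])/f['fy']*z,z]); return f['R'].T@(c-f['t'])
def cloud(f):
    z=f['range_z'];v,u=np.indices(z.shape)
    c=np.stack([(u-f['cx'])/f['fx']*z,(v-f['cy'])/f['fy']*z,z],-1); return (c-f['t'])@f['R']
E
python3 - <<'E'
from h import *
for n in('top','scene'):
    f=shot(n); cv2.imwrite(f'pics/{n}0.png',cv2.resize(f['image'],(800,600)))
print(readout.read_state())
E
```

```text
{'time_s': 0.1, 'joints': array([-1.29477395,  0.38378852,  0.04385777,  1.59942636, -0.01791788,
        1.16119784, -0.04993705]), 'qvel': array([ 0.00067064, -0.00091442, -0.00128685, -0.00346887,  0.00114015,
       -0.00028539, -0.00036823]), 'joint_torque': array([ 2.71118617e-03, -4.34727609e+01,  1.02915779e+00, -2.50455827e+01,
        1.08264058e-02,  5.47028889e-03,  4.27284021e-06]), 'position': array([0.23705943, 0.60430558, 0.22998594]), 'orientation': array([-1.66110460e-04,  1.85816823e-01,  9.82583653e-01, -1.20220336e-03]), 'wrist_force': array([-0.20158063,  0.39098378,  0.476286  ]), 'ft_torque': array([-0.01199568,  0.00782889,  0.05313379]), 'grip_force': 0.0, 'finger_gap': 0.08570952650604505}
```

View pics/top0.png

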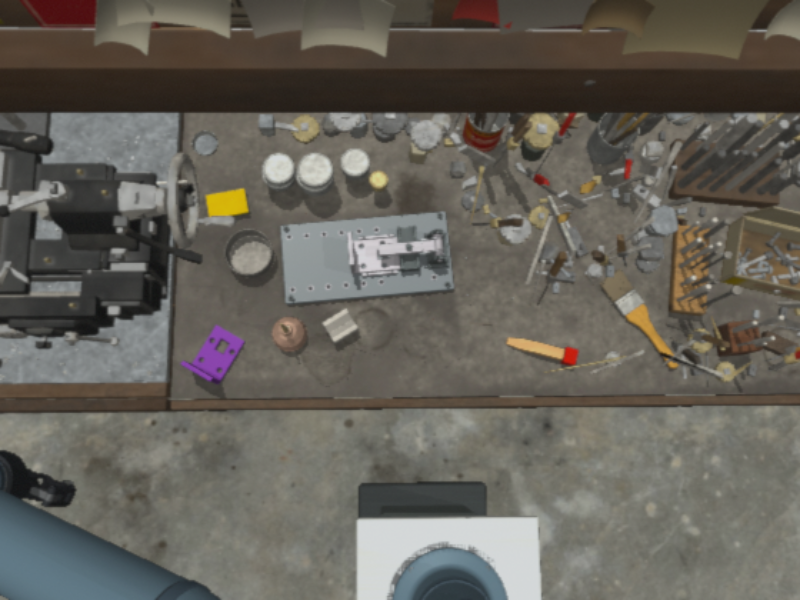

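View pics/scene0.png

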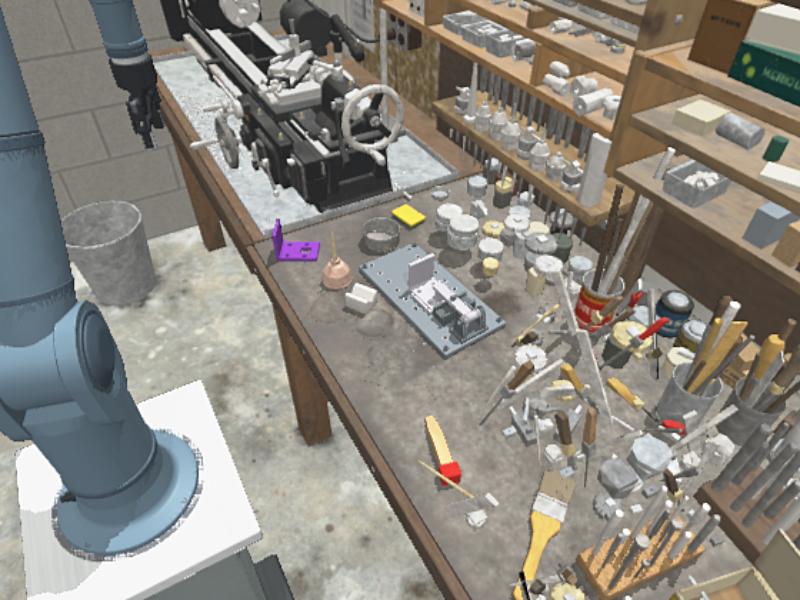

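Both views agree. In the top view (800x600) the fixture plate spans (282-452, 213-303), the bracket is at (375,255), and the wedge is at (540,350) with its red head at (570,355).

Candidates:
- **Wedge:** orange blade with red head (540,350), the paint brush (640,320), or the red-handled tools (625,170) and (540,180). I choose (540,350).
- **Bracket:** silver (375,255) in the nest, or the purple look-alike (215,355). I choose the silver one.

```bash
python3 - <<'E'
from h import *
f=load('top'); I=f['image']; P=cloud(f)
a=cv2.resize(I[140:290,185:385],(800,600),interpolation=cv2.INTER_CUBIC); 
b=cv2.resize(I[225:265,340:420],(400,200),interpolation=cv2.INTER_CUBIC); a[400:,400:]=b
cv2.imwrite('pics/crop1.png',a)
# wedge
hsv=cv2.cvtColor(I,cv2.COLOR_BGR2HSV)
sub=np.zeros(I.shape[:2],bool); sub[230:260,350:410]=1
red=sub&((hsv[...,0]<6)|(hsv[...,0]>172))&(hsv[...,1]>150)
org=sub&(hsv[...,0]>=8)&(hsv[...,0]<25)&(hsv[...,1]>120)
for n,m in(('red',red),('org',org)):
    q=P[m]; print(n,m.sum(),q.mean(0),q[:,2].min(),q[:,2].max(),cv2.minAreaRect((q[:,:2]*1000).astype(np.float32)))
    m2=cv2.minAreaRect(np.argwhere(m).astype(np.float32)); 
# plate: height 6..18mm
m=np.zeros_like(sub); m[145:216,192:322]=1
for lo,hi in((.006,.018),):
    k=m&(P[...,2]>lo)&(P[...,2]<hi); k=cv2.morphologyEx(k.astype(np.uint8),cv2.MORPH_OPEN,np.ones((3,3)))>0
    q=P[k]; r=cv2.minAreaRect((q[:,:2]*1000).astype(np.float32)); print('plate',k.sum(),r,cv2.boxPoints(r),np.median(q[:,2]))
for u,v in((300,260),(200,235),(250,225)): print(pix(f,u,v))
print(f['fx'],f['cx'],f['cy'],f['R'],f['t'])
E
```

```text
red 109 [ 0.42723261 -0.22338683  0.02574511] 0.0056623595896750974 0.033955741741040296 ((428.1316833496094, -224.67178344726562), (23.394023895263672, 29.37446403503418), 72.44871520996094)
org 180 [ 0.44204156 -0.16175056  0.03936379] 0.0014879850585979403 1.3522303738256825 ((384.6853942871094, -41.54014587402344), (86.83554077148438, 375.13238525390625), 21.374319076538086)
plate 4160 ((616.9332275390625, 140.5580291748047), (152.28271484375, 310.08355712890625), 4.840343952178955) [[527.9811    288.6221   ]
 [554.14575   -20.355585 ]
 [705.8854     -7.5060425]
 [679.7207    301.47165  ]] 0.012957892169655143
[0.40395849 0.02897086 0.00211844]
[0.46444247 0.28207107 0.0492222 ]
[0.49656395 0.15813096 0.00261347]
522.4859240925315 278.21890593885627 211.58084597406182 [[-0.01098415 -0.99968394  0.02261352]
 [-0.98244692  0.00657767 -0.18642637]
 [ 0.18621871 -0.02426432 -0.98220865]] [0.0897158  0.52237067 1.27964205]
```

View pics/crop1.png

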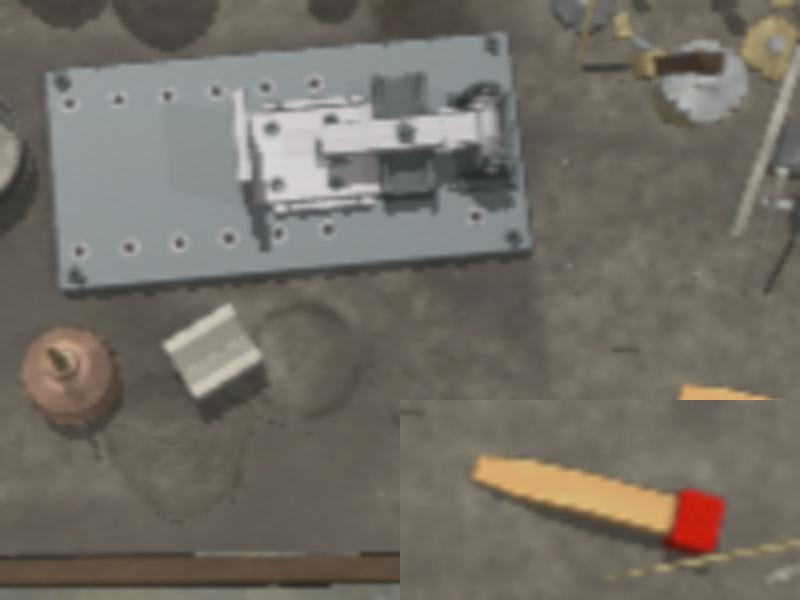

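The crop confirms the wedge (orange blade, red head, inset (475-720, 460-550)) and the silver bracket under the catch. It also shows the vee block at (213,350) and oil can at (70,375). Now for precise poses.

```bash
cat >> h.py <<'E'
FX=np.array([.0845,-.9964]);FY=np.array([.9964,.0845]);FO=np.array([.6220,.0808])
def fix(p): d=np.asarray(p)[...,:2]-FO; return np.concatenate([np.stack([d@FX,d@FY],-1)*1000,np.asarray(p)[...,2:]*1000],-1)
def world(x,y,z): return np.r_[FO+FX*x/1000+FY*y/1000,z/1000]
from scipy.spatial.transform import Rotation as Ro
def ori(yaw_y): # tool down, tool y at yaw
    a=np.radians(yaw_y); y=np.array([np.cos(a),np.sin(a),0]); z=np.array([0,0,-1.]); return Ro.from_matrix(np.stack([np.cross(y,z),y,z],1))
def go(p,yaw,n,p0=None,R0=None):
    s=readout.read_state(); 
    if p0 is None: p0=s['position']
    if R0 is None: q=s['orientation']; R0=Ro.from_quat([q[1],q[2],q[3],q[0]])
    rv=(R0.inv()*ori(yaw)).as_rotvec(); d=(np.asarray(p)-p0)*1000/n
    print('from',np.round(p0,4),'grip',round(s['grip_force'],1),'gap',s['finger_gap'],'F',np.round(s['wrist_force'],1))
    for i in range(n): print(np.round((R0*Ro.from_rotvec(rv*i/n)).inv().apply(d),1),np.round(np.degrees(rv)/n,2))
    return np.asarray(p),ori(yaw)
E
python3 - <<'E'
from h import *
np.set_printoptions(suppress=True,precision=4)
for n in('top','scene'):
    f=load(n); I=f['image']; P=cloud(f); hsv=cv2.cvtColor(I,cv2.COLOR_BGR2HSV)
    near=(abs(P[...,0]-.44)<.06)&(abs(P[...,1]+.17)<.1)&(f['range_z']>0)
    red=near&((hsv[...,0]<6)|(hsv[...,0]>172))&(hsv[...,1]>150)
    org=near&(hsv[...,0]>=8)&(hsv[...,0]<25)&(hsv[...,1]>120)&(P[...,2]>.006)
    t=P[red&(P[...,2]>.022)&(P[...,2]<.030)]
    print(n,'red top',len(t),t.mean(0),cv2.minAreaRect((t[:,:2]*1000).astype(np.float32)))
    o=P[org&(P[...,2]<.023)]; 
    a=o[:,:2]-o[:,:2].mean(0); w=np.linalg.svd(a,full_matrices=0)[2][0]; w*=np.sign(w[1])
    print('blade',len(o),o.mean(0),'yaw',np.degrees(np.arctan2(w[1],w[0])),cv2.minAreaRect((o[:,:2]*1000).astype(np.float32)))
    d=t.mean(0)[:2]-o.mean(0)[:2];print('yaw head-blade',np.degrees(np.arctan2(-d[1],-d[0])))
    # fixture features
    Q=fix(P)
    def box(x0,x1,y0,y1,z0,z1): 
        m=(Q[...,0]>x0)&(Q[...,0]<x1)&(Q[...,1]>y0)&(Q[...,1]<y1)&(Q[...,2]>z0)&(Q[...,2]<z1)&(f['range_z']>0); return Q[m]
    def rep(nm,q): print(nm,len(q),np.percentile(q,[2,50,98],axis=0).tolist() if len(q) else '')
    rep('plate',box(-240,120,-95,95,9,16)); rep('arm',box(-45,30,-30,30,48,62)); rep('shortleg',box(-110,-70,-50,50,50,84)); rep('legtop',box(-82,-45,-31,31,16,24))
    rep('block walls',box(-6,40,-45,50,33,43)); rep('tin',box(-330,-217,-60,60,15,45)); rep('can',box(-260,-120,-200,-80,10,140)); rep('vee',box(-180,-90,-190,-80,20,50))
E
```

```text
top red top 83 [ 0.4285 -0.2238  0.0263] ((428.264892578125, -224.2506561279297), (22.510618209838867, 29.37446403503418), 72.44871520996094)
blade 141 [ 0.4453 -0.1643  0.0164] yaw 75.34635286995018 ((441.8418273925781, -176.6347198486328), (123.32237243652344, 21.975181579589844), 72.28636169433594)
yaw head-blade 74.24292201821396
plate 3719 [[-210.5186129206521, -73.35503998294807, 9.307320423228353], [-101.07601053730639, -10.457451486522288, 12.802012135652504], [89.53719473915064, 71.88232980136478, 15.787476318606547]]
arm 206 [[-36.892313260835266, -10.463785072558524, 48.84057808955976], [-5.8460673869780475, -0.7522689730218178, 55.24179174671365], [28.251171044451414, 9.138441019986038, 61.01204785718893]]
shortleg 59 [[-90.54543867127465, -30.803817209004784, 53.907625650907974], [-86.26552642899412, 1.1866490567751569, 81.13276021071607], [-82.92291689728488, 28.34252953028702, 83.77174341171718]]
legtop 256 [[-80.96634906784922, -29.909156673986903, 16.638431731416716], [-63.2757319579713, -0.8425826192390802, 20.825906729382627], [-45.49579075409041, 28.66851411321202
[... 2016 characters left out ...]
8955118082, -10.45323233092094, 37.67073386328303], [34.524510813330565, 42.68323418612582, 41.53903111332027]]
tin 263 [[-315.16155573995735, -18.022477460406, 15.648315057395438], [-277.72564645813077, 19.21664645667332, 26.808882641531437], [-230.79141297741023, 58.252909351503156, 38.324962100331305]]
can 466 [[-220.40307956657207, -157.38888448365196, 11.73645445722427], [-193.11526686590628, -131.93641054483595, 33.98703827816213], [-121.1633853958705, -107.50233425636168, 107.21336857459787]]
vee 232 [[-144.34773497636792, -152.8138551868737, 20.27807366777615], [-115.81509445800785, -123.04899093246004, 29.876045867436428], [-92.28852986584364, -98.60032471667292, 36.86403951120572]]
```

```bash
python3 - <<'E'
from h import *
p,R=go([.48,.2,.2],26,7)
p,R=go([.4285,-.226,.12],-16.5,8,p,R)
E
```

```text
from [0.2371 0.6043 0.23  ] grip 0.0 gap 0.08570952650604505 F [-0.2  0.4  0.5]
[-53.4 -41.1   4.4] [-0.02  0.01  6.08]
[-57.5 -35.2   4.4] [-0.02  0.01  6.08]
[-60.9 -28.9   4.4] [-0.02  0.01  6.08]
[-63.6 -22.3   4.3] [-0.02  0.01  6.08]
[-65.6 -15.4   4.3] [-0.02  0.01  6.08]
[-66.9  -8.4   4.3] [-0.02  0.01  6.08]
[-67.4  -1.3   4.3] [-0.02  0.01  6.08]
from [0.48 0.2  0.2 ] grip 0.0 gap 0.08570952650604505 F [-0.2  0.4  0.5]
[-45.  -29.1  10. ] [0.   0.   5.31]
[-47.5 -24.8  10. ] [0.   0.   5.31]
[-49.6 -20.3  10. ] [0.   0.   5.31]
[-51.3 -15.6  10. ] [0.   0.   5.31]
[-52.5 -10.8  10. ] [0.   0.   5.31]
[-53.3  -5.9  10. ] [0.   0.   5.31]
[-53.6  -1.   10. ] [0.   0.   5.31]
[-53.5   4.   10. ] [0.   0.   5.31]
```

{"op": "move_arm", "data": {
  "plan": [
    {"translation": [-46, -37, 4], "turn": [0, 0, 5.5], "jaw": 45},
    {"translation": [-50, -31, 4], "turn": [0, 0, 5.5], "jaw": 45},
    {"translation": [-53, -26, 4], "turn": [0, 0, 5.5], "jaw": 45},
    {"translation": [-55, -21, 4], "turn": [0, 0, 5.5], "jaw": 45},
    {"translation": [-57, -15, 4], "turn": [0, 0, 5.5], "jaw": 45}
  ]
}}

```text
time_s: 0.72
position: [0.3901, 0.3508, 0.2108]
orientation: [-0.0, 0.415, 0.91, -0.0]
wrist_force: [-0.2, 1.4, 0.5]
finger_gap: 0.0447
grip_force: 0.0
```

{"op": "move_arm", "data": {
  "plan": [
    {"translation": [-58, -10, 4], "turn": [0, 0, 5.5], "jaw": 45},
    {"translation": [-58, -4, 4], "turn": [0, 0, 5.5], "jaw": 45},
    {"translation": [-58, -1, 4], "turn": [0, 0, 5.5], "jaw": 45},
    {"translation": [-45, -29, 10], "turn": [0, 0, 5.3], "jaw": 45},
    {"translation": [-47, -25, 10], "turn": [0, 0, 5.3], "jaw": 45}
  ]
}}

```text
time_s: 1.35
position: [0.463, 0.0946, 0.1788]
orientation: [0.0, 0.617, 0.787, -0.0]
wrist_force: [0.6, -0.2, -0.4]
finger_gap: 0.0452
grip_force: 0.0
```

```bash
python3 - <<'E'
from h import *
p,R=go([.4285,-.226,.08],-16.5,5)
E
```

```text
from [0.463  0.0946 0.1788] grip 0.0 gap 0.04520441819683246 F [ 0.6 -0.2 -0.4]
[-60.6 -21.9  19.8] [-0.    0.01  6.05]
[-62.6 -15.4  19.8] [-0.    0.01  6.05]
[-63.9  -8.7  19.8] [-0.    0.01  6.05]
[-64.4  -2.   19.8] [-0.    0.01  6.05]
[-64.3   4.8  19.8] [-0.    0.01  6.05]
```

{"op": "move_arm", "data": {
  "plan": [
    {"translation": [-52, -19, 14], "turn": [0, 0, 6], "jaw": 45},
    {"translation": [-54, -13, 14], "turn": [0, 0, 6], "jaw": 45},
    {"translation": [-55, -7, 14], "turn": [0, 0, 6], "jaw": 45},
    {"translation": [-55, -2, 14], "turn": [0, 0, 6], "jaw": 45},
    {"translation": [-55, 4, 14], "turn": [0, 0, 6], "jaw": 45}
  ]
}}

```text
time_s: 1.98
position: [0.4349, -0.1797, 0.1088]
orientation: [-0.0, 0.8, 0.601, 0.0]
wrist_force: [0.3, 0.7, 0.9]
finger_gap: 0.045
grip_force: 0.0
```

{"op": "move_arm", "data": {
  "plan": [
    {"translation": [0, 0, 0], "turn": [0, 0, 0], "jaw": 45},
    {"translation": [0, 0, 0], "turn": [0, 0, 0], "jaw": 45}
  ]
}}

```text
time_s: 2.22
position: [0.435, -0.178, 0.109]
orientation: [-0.001, 0.799, 0.602, -0.0]
wrist_force: [-0.2, -0.1, 0.4]
finger_gap: 0.045
grip_force: 0.0
```

```bash
python3 - <<'E'
from h import *
p,R=go([.4285,-.226,.05],-16.5,2)
E
```

```text
from [ 0.435 -0.178  0.109] grip 0.0 gap 0.04496118508548446 F [-0.2 -0.1  0.4]
[-24.    3.5  29.5] [-0.03 -0.01  0.24]
[-24.    3.6  29.5] [-0.03 -0.01  0.24]
```

{"op": "move_arm", "data": {
  "plan": [
    {"translation": [-24, 3.5, 29.5], "turn": [0, 0, 0.3], "jaw": 45},
    {"translation": [-24, 3.6, 29.5], "turn": [0, 0, 0.2], "jaw": 45},
    {"translation": [0, 0, 22], "turn": [0, 0, 0], "jaw": 45},
    {"translation": [0, 0, 20], "turn": [0, 0, 0], "jaw": 45},
    {"translation": [0, 0, 3], "turn": [0, 0, 0], "jaw": 45}
  ]
}}

```text
time_s: 2.85
position: [0.4287, -0.2238, 0.0042]
orientation: [-0.002, 0.8, 0.6, -0.0]
wrist_force: [0.5, 0.3, 0.4]
finger_gap: 0.0447
grip_force: 0.0
```

{"op": "move_arm", "data": {
  "plan": [
    {"translation": [0, 0, 0], "turn": [0, 0, 0], "jaw": 45},
    {"translation": [0, 0, 0], "turn": [0, 0, 0], "jaw": 20},
    {"translation": [0, 0, 0], "turn": [0, 0, 0], "jaw": 20},
    {"translation": [0, 0, 0], "turn": [0, 0, 0], "jaw": 20},
    {"translation": [0, 0, 0], "turn": [0, 0, 0], "jaw": 20}
  ],
  "newtons": 60
}}

```text
time_s: 3.48
position: [0.4302, -0.2265, 0.0064]
orientation: [0.001, 0.801, 0.598, 0.001]
wrist_force: [0.2, 1.0, 7.1]
finger_gap: 0.0286
grip_force: 60.1
```

```bash
python3 - <<'E'
from h import *
s=readout.read_state();print(s['position'],s['finger_gap'],s['grip_force'],s['wrist_force'])
# wedge target standoff: origin at fixture y -150, grasp 13 behind, z floor 30+TCP height+ margin
p,R=go(s['position']+[0,0,.06],-16.5,2)
p,R=go(world(17,-163,75),-85.15,8,p,R); print(p)
E
```

```text
[ 0.43019526 -0.22651379  0.00641802] 0.028602434177761434 60.122618079185486 [0.20643764 1.00867744 7.07800558]
from [ 0.4302 -0.2265  0.0064] grip 60.1 gap 0.028602434177761434 F [0.2 1.  7.1]
[  0.    0.1 -30. ] [ 0.06 -0.03  0.  ]
[  0.   0. -30.] [ 0.06 -0.03  0.  ]
from [ 0.4302 -0.2265  0.0664] grip 60.1 gap 0.028602434177761434 F [0.2 1.  7.1]
[34.2 -6.1 -1.1] [0.   0.   8.58]
[ 32.9 -11.2  -1.1] [0.   0.   8.58]
[ 30.9 -16.   -1.1] [0.   0.   8.58]
[ 28.2 -20.4  -1.1] [0.   0.   8.58]
[ 24.8 -24.4  -1.1] [0.   0.   8.58]
[ 20.9 -27.8  -1.1] [0.   0.   8.58]
[ 16.5 -30.6  -1.1] [0.   0.   8.58]
[ 11.8 -32.7  -1.1] [0.   0.   8.58]
[0.4610233 0.0500877 0.075    ]
```

{"op": "move_arm", "data": {
  "plan": [
    {"translation": [0, 0, -10], "turn": [0, 0, 0], "jaw": 20},
    {"translation": [0, 0, -30], "turn": [0, 0, 0], "jaw": 20},
    {"translation": [0, 0, -30], "turn": [0, 0, 0], "jaw": 20},
    {"translation": [34.2, -6.1, -1.1], "turn": [0, 0, 8.5], "jaw": 20},
    {"translation": [32.9, -11.2, -1.1], "turn": [0, 0, 8.5], "jaw": 20}
  ]
}}

```text
time_s: 4.1
position: [0.4363, -0.1571, 0.0782]
orientation: [0.0, 0.883, 0.47, 0.001]
wrist_force: [0.3, -0.0, -1.8]
finger_gap: 0.0287
grip_force: 59.5
```

{"op": "move_arm", "data": {
  "plan": [
    {"translation": [31, -16, -1], "turn": [0, 0, 8.5], "jaw": 20},
    {"translation": [28, -20.4, -1], "turn": [0, 0, 8.5], "jaw": 20},
    {"translation": [24.8, -24.4, -1], "turn": [0, 0, 8.5], "jaw": 20},
    {"translation": [21, -28, -1], "turn": [0, 0, 8.5], "jaw": 20},
    {"translation": [16.5, -30.6, -1], "turn": [0, 0, 8.5], "jaw": 20}
  ]
}}

```text
time_s: 4.72
position: [0.454, 0.0168, 0.0826]
orientation: [-0.0, 0.993, 0.119, -0.0]
wrist_force: [0.0, 0.7, -1.4]
finger_gap: 0.0286
grip_force: 59.4
```

{"op": "move_arm", "data": {
  "plan": [
    {"translation": [11.8, -32.7, 0], "turn": [0, 0, 8.5], "jaw": 20},
    {"translation": [0, 0, 0], "turn": [0, 0, 0], "jaw": 20},
    {"translation": [0, 0, 0], "turn": [0, 0, 0], "jaw": 20}
  ]
}}

```text
time_s: 5.1
position: [0.4575, 0.0497, 0.0825]
orientation: [0.0, 0.999, 0.048, -0.0]
wrist_force: [-0.2, -0.2, -1.2]
finger_gap: 0.029
grip_force: 59.3
```

```bash
python3 - <<'E'
from h import *
p,R=go(world(17,-163,75),-85.15,1)
s=readout.read_state();print(fix(s['position']))
f=shot('top'); I=f['image']; P=cloud(f);Q=fix(P);hsv=cv2.cvtColor(I,cv2.COLOR_BGR2HSV)
m=(hsv[...,0]>=8)&(hsv[...,0]<25)&(hsv[...,1]>120)&(abs(Q[...,0]-17)<40)&(Q[...,1]>-160)&(Q[...,1]<-20)&(Q[...,2]>35)&(Q[...,2]<130)
q=Q[m];print(len(q),np.percentile(q,[1,50,99],axis=0));k=q[:,1]<-95
for a,b in((-150,-130),(-130,-110),(-110,-90),(-90,-70),(-70,-50)):
    z=q[(q[:,1]>a)&(q[:,1]<b)]
    if len(z):print(a,len(z),z.mean(0),z[:,0].min(),z[:,0].max())
v,u=np.where(m); c=(int(u.mean()),int(v.mean()))
g=load('top');t=shot('scene');
A=cv2.resize(I[c[1]-50:c[1]+50,c[0]-66:c[0]+67],(600,450)); 
w=world(17,-100,60); w2=t['R']@w+t['t']; x,y=int(t['fx']*w2[0]/w2[2]+t['cx']),int(t['fy']*w2[1]/w2[2]+t['cy'])
B=cv2.resize(t['image'][max(0,y-60):y+60,max(0,x-80):x+80],(600,450)); cv2.imwrite('pics/held.png',cv2.resize(np.hstack([A,B]),(800,300)))
E
```

```text
from [0.4575 0.0497 0.0825] grip 59.3 gap 0.02903611812033013 F [-0.2 -0.2 -1.2]
[ 3.5 -0.1  7.4] [0.03 0.04 0.69]
[  17.09776987 -166.52278869   82.45192727]Traceback (most recent call last):
  File "<stdin>", line 6, in <module>
    return _quantile_unchecked(
        a, q, axis, out, overwrite_input, method, keepdims, weights)
    return _ureduce(a,
                    func=_quantile_ureduce_func,
    ...<5 lines>...
                    overwrite_input=overwrite_input,
                    method=method)
    r = func(a, **kwargs)
    result = _quantile(arr,
                       quantiles=q,
    ...<2 lines>...
                       out=out,
                       weights=wgt)
    slices_having_nans = np.isnan(arr[-1, ...])
                                  ~~~^^^^^^^^^
IndexError: index -1 is out of bounds for axis 0 with size 0
```

```bash
cat > held.py <<'E'
from h import *
import sys
t=shot('scene'); I=t['image']; P=cloud(t);Q=fix(P);hsv=cv2.cvtColor(I,cv2.COLOR_BGR2HSV)
m=(hsv[...,0]>=6)&(hsv[...,0]<25)&(hsv[...,1]>110)&(abs(Q[...,0]-17)<40)&(Q[...,1]>-160)&(Q[...,1]<30)&(Q[...,2]>20)&(Q[...,2]<130)&(t['range_z']>0)
q=Q[m];print(len(q))
for a in range(-160,30,15):
    z=q[(q[:,1]>a)&(q[:,1]<a+15)]
    if len(z)>2:print(a,len(z),z.mean(0).round(1),z[:,0].min().round(1),z[:,0].max().round(1),z[:,2].min().round(1),z[:,2].max().round(1))
w=world(0,-60,50); w2=t['R']@w+t['t']; x,y=int(t['fx']*w2[0]/w2[2]+t['cx']),int(t['fy']*w2[1]/w2[2]+t['cy'])
cv2.imwrite('pics/'+sys.argv[1],cv2.resize(I[max(0,y-75):y+75,max(0,x-100):x+100],(800,600),interpolation=cv2.INTER_CUBIC))
E
python3 held.py held.png
```

```text
57
-145 7 [  25.6 -137.2   81.6] 24.4 27.3 78.1 83.9
-130 7 [  25.5 -122.1   83.6] 24.1 27.7 77.8 98.5
-115 13 [  24.3 -107.9   88.1] 13.8 26.6 78.8 97.5
-100 12 [ 25.3 -92.7  85.5] 22.9 26.6 77.7 93.2
-85 10 [ 24.9 -78.3  83.5] 23.6 27.6 80.2 87.1
-70 7 [ 23.2 -64.4  82.6] 21.4 24.8 78.5 85.9
```

View pics/held.png

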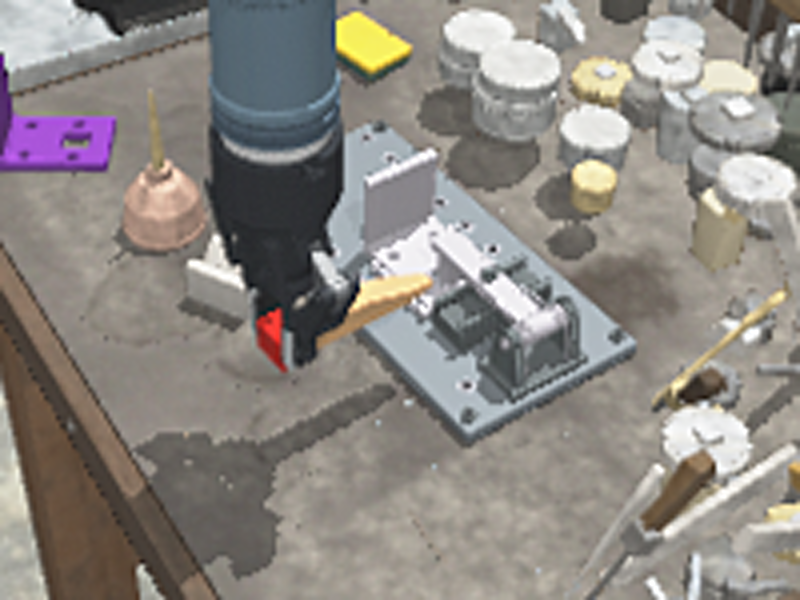

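The wedge is held level at crop pixels (320-430, 275-340), red head at (268,340), aimed along the channel. Next I lower it and enter.

{"op": "move_arm", "data": {
  "plan": [
    {"translation": [0, 0, 22], "turn": [0, 0, 0.7], "jaw": 20},
    {"translation": [0, 0, 21], "turn": [0, 0, 0], "jaw": 20},
    {"translation": [10, 0, 0], "turn": [0, 0, 0], "jaw": 20},
    {"translation": [10, 0, 0], "turn": [0, 0, 0], "jaw": 20},
    {"translation": [0, 0, 0], "turn": [0, 0, 0], "jaw": 20}
  ],
  "newtons": 80
}}

```text
time_s: 5.82
position: [0.4808, 0.0519, 0.0407]
orientation: [-0.0, 0.999, 0.042, 0.002]
wrist_force: [-0.3, -0.1, -0.8]
finger_gap: 0.0285
grip_force: 84.0
```

```bash
python3 -c "
from h import *
s=readout.read_state();print(fix(s['position']));go(world(17,-108,37.5),-85.15,3)"; python3 held.py mouth.png
```

```text
[  16.8425145  -143.1299907    40.74006184]
from [0.4808 0.0519 0.0407] grip 84.0 gap 0.028482743188574692 F [-0.3 -0.1 -0.8]
[11.7  0.   1.1] [ 0.   -0.07 -0.03]
[11.7  0.   1.1] [ 0.   -0.07 -0.03]
[11.7  0.   1.1] [ 0.   -0.07 -0.03]
48
-130 3 [  25.4 -117.8   38.8] 24.3 26.8 37.6 40.1
-115 4 [  25.9 -106.9   39.8] 24.8 26.3 39.1 41.3
-100 9 [ 25.6 -91.   45.3] 21.7 28.1 38.4 55.1
-85 9 [ 25.4 -77.6  44.2] 24.3 26.5 38.2 53.5
-70 11 [ 25.6 -63.4  43.3] 23.3 26.6 39.2 47.8
-55 9 [ 23.7 -47.9  40.7] 22.7 24.8 35.5 43.7
-40 3 [ 21.9 -35.5  39.5] 21.2 22.8 38.6 41.2
```

View pics/mouth.png

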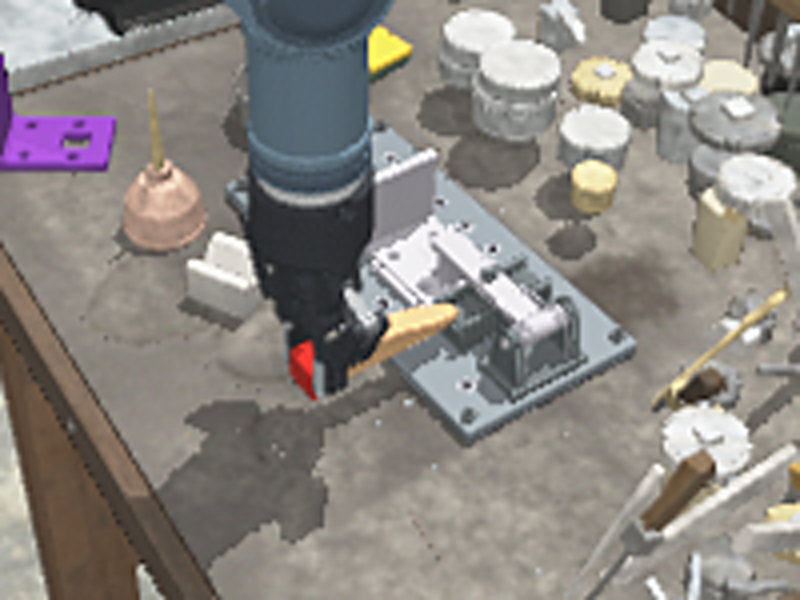

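{"op": "move_arm", "data": {
  "plan": [
    {"translation": [8, 0, 2.5], "turn": [0, 0, 0], "jaw": 20},
    {"translation": [9, 0, 0], "turn": [0, 0, 0], "jaw": 20},
    {"translation": [9, 0, 0], "turn": [0, 0, 0], "jaw": 20},
    {"translation": [8, 0, 0], "turn": [0, 0, 0], "jaw": 20},
    {"translation": [0, 0, 0], "turn": [0, 0, 0], "jaw": 20}
  ]
}}

```text
time_s: 6.5
position: [0.513, 0.0549, 0.0371]
orientation: [0.0, 0.999, 0.042, 0.0]
wrist_force: [-0.6, 0.6, -1.3]
finger_gap: 0.0283
grip_force: 84.0
```

```bash
python3 -c "
from h import *
s=readout.read_state();print(fix(s['position']),s['wrist_force'],s['ft_torque']);go(world(17,-48,37.5),-85.15,1)"
```

```text
[  16.59632224 -110.82199096   37.12582765] [-0.60002058  0.5573345  -1.30213971] [-0.02796546  0.0482885   0.0428218 ]
from [0.513  0.0549 0.0371] grip 84.0 gap 0.028253827885586485 F [-0.6  0.6 -1.3]
[62.8  0.4 -0.3] [ 0.02 -0.05 -0.05]
```

{"op": "move_arm", "data": {
  "plan": [
    {"translation": [8, 0.2, 0], "turn": [0, 0, 0], "jaw": 20},
    {"translation": [8, 0.2, 0], "turn": [0, 0, 0], "jaw": 20},
    {"translation": [8, 0, 0], "turn": [0, 0, 0], "jaw": 20},
    {"translation": [8, 0, 0], "turn": [0, 0, 0], "jaw": 20}
  ]
}}

```text
time_s: 7.0
position: [0.5271, 0.056, 0.034]
orientation: [-0.003, 0.999, 0.042, -0.019]
wrist_force: [-28.3, 0.2, 21.2]
finger_gap: 0.0285
grip_force: 87.9
```

{"op": "move_arm", "data": {
  "plan": [
    {"translation": [6, 0, 0], "turn": [0, 0, 0], "jaw": 20},
    {"translation": [6, 0, 0], "turn": [0, 0, 0], "jaw": 20},
    {"translation": [6, 0, 0], "turn": [0, 0, 0], "jaw": 20}
  ]
}}

```text
time_s: 7.38
position: [0.5519, 0.0571, 0.0345]
orientation: [-0.001, 0.999, 0.041, -0.011]
wrist_force: [-15.4, -2.2, 8.7]
finger_gap: 0.0281
grip_force: 86.8
```

```bash
python3 -c "
from h import *
s=readout.read_state();print(fix(s['position']),s['wrist_force'],s['ft_torque']);go(world(17,-48,37.5),-85.15,1)"; python3 held.py a.png
```

```text
[ 17.67757534 -71.89734921  34.47307065] [-15.38769667  -2.18172851   8.65013449] [-0.44700993  3.54620539 -0.04872224]
from [0.5519 0.0571 0.0345] grip 86.8 gap 0.028105292714863367 F [-15.4  -2.2   8.7]
[23.8 -0.7 -3.5] [-0.13  1.21 -0.12]
11
-25 4 [ 26.2 -16.4  40. ] 25.0 27.3 37.5 41.8
-10 4 [26.3 -7.1 42.7] 25.9 26.8 39.7 46.7
```

View pics/a.png

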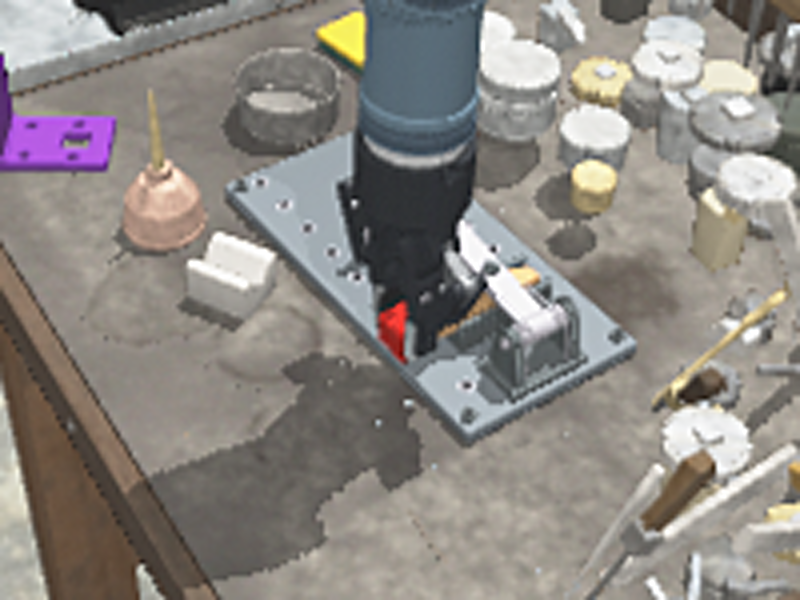

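Blade tip is through the channel past the arm at (525,275), and the catch is rising. I'll continue gently.

{"op": "move_arm", "data": {
  "plan": [
    {"translation": [0, 0, 0], "turn": [0, 0, 0], "jaw": 20},
    {"translation": [4, 0, 0], "turn": [0, 0, 0], "jaw": 20},
    {"translation": [4, 0, 0], "turn": [0, 0, 0], "jaw": 20},
    {"translation": [0, 0, 0], "turn": [0, 0, 0], "jaw": 20}
  ]
}}

```text
time_s: 7.92
position: [0.554, 0.0571, 0.0346]
orientation: [-0.002, 0.999, 0.041, -0.018]
wrist_force: [-26.7, -1.1, 23.1]
finger_gap: 0.0282
grip_force: 88.8
```

```bash
python3 -c "
from h import *
s=readout.read_state();print(fix(s['position']),s['wrist_force'],s['ft_torque']);go(world(17,-48,36.5),-85.15,1)"
```

```text
[ 17.88014892 -69.80767299  34.5864355 ] [-26.71500248  -1.12995234  23.13727969] [-0.30145136  5.61584523  0.04737554]
from [0.554  0.0571 0.0346] grip 88.8 gap 0.028203400657046615 F [-26.7  -1.1  23.1]
[21.7 -0.9 -2.7] [-0.31  2.   -0.14]
```

{"op": "move_arm", "data": {
  "plan": [
    {"translation": [0, 0, -1.5], "turn": [0, 1, 0], "jaw": 20},
    {"translation": [0, 0, -1], "turn": [0, 1, 0], "jaw": 20},
    {"translation": [0, 0, 0], "turn": [0, 0, 0], "jaw": 20}
  ]
}}

```text
time_s: 8.3
position: [0.5547, 0.0572, 0.0339]
orientation: [-0.001, 0.999, 0.041, 0.002]
wrist_force: [-15.8, -2.0, -0.4]
finger_gap: 0.0282
grip_force: 85.6
```

```bash
python3 -c "
from h import *
s=readout.read_state();print(fix(s['position']),s['wrist_force'],s['ft_torque']);go(world(17,-48,36.5),-85.15,1)"
```

```text
[ 17.8065216  -69.06277784  33.91568882] [-15.83786     -2.03271989  -0.43860713] [-0.58134904  3.8024417  -0.06476633]
from [0.5547 0.0572 0.0339] grip 85.6 gap 0.028173262429307837 F [-15.8  -2.   -0.4]
[21.1 -0.9 -2.5] [-0.11 -0.26 -0.11]
```

{"op": "move_arm", "data": {
  "plan": [
    {"translation": [4, 0, -0.3], "turn": [0, 0.3, 0], "jaw": 20},
    {"translation": [4, 0, 0], "turn": [0, 0.2, 0], "jaw": 20},
    {"translation": [0, 0, 0], "turn": [0, 0, 0], "jaw": 20}
  ]
}}

```text
time_s: 8.68
position: [0.5562, 0.0573, 0.0338]
orientation: [-0.003, 0.999, 0.041, -0.001]
wrist_force: [-29.3, -1.5, 13.8]
finger_gap: 0.0284
grip_force: 87.7
```

```bash
python3 -c "
from h import *
s=readout.read_state();print(fix(s['position']),s['wrist_force'],s['ft_torque']);go(world(17,-48,34),-85.15,1)"
```

```text
[ 17.90149557 -67.5320128   33.83385757] [-29.25398922  -1.54378195  13.76326142] [-0.49877733  6.20936023  0.02592488]
from [0.5562 0.0573 0.0338] grip 87.7 gap 0.028427658640860592 F [-29.3  -1.5  13.8]
[19.5 -0.9 -0.2] [-0.29  0.09 -0.12]
```

```bash
cat > look.py <<'E'
from h import *
import sys
for n in('scene','top'):
    t=shot(n); I=t['image']; Q=fix(cloud(t));hsv=cv2.cvtColor(I,cv2.COLOR_BGR2HSV)
    near=(abs(Q[...,0]-17)<40)&(Q[...,1]>-120)&(Q[...,1]<90)&(Q[...,2]>15)&(Q[...,2]<100)&(t['range_z']>0)
    for nm,m in(('red',near&((hsv[...,0]<6)|(hsv[...,0]>172))&(hsv[...,1]>150)),('org',near&(hsv[...,0]>=6)&(hsv[...,0]<25)&(hsv[...,1]>110))):
        q=Q[m]
        if len(q)>3: print(n,nm,len(q),np.percentile(q,[0,5,50,95,100],axis=0).round(1).tolist())
    m=(abs(Q[...,1])<9)&(Q[...,2]>45)&(t['range_z']>0)&(Q[...,0]<60)&(Q[...,0]>-37)&(Q[...,2]<90)
    q=Q[m]
    if len(q)>20: print(n,'arm slope',np.polyfit(q[:,0],q[:,2],1),len(q))
    w=world(10,-20,50); w2=t['R']@w+t['t']; x,y=int(t['fx']*w2[0]/w2[2]+t['cx']),int(t['fy']*w2[1]/w2[2]+t['cy'])
    if n=='scene' and len(sys.argv)>1: cv2.imwrite('pics/'+sys.argv[1],cv2.resize(I[y-37:y+38,x-50:x+50],(800,600),interpolation=cv2.INTER_CUBIC))
E
python3 look.py b.png
```

```text
scene red 66 [[2.5, -80.9, 31.6], [5.0, -80.1, 34.6], [16.6, -78.0, 52.7], [32.3, -65.7, 68.3], [33.6, -60.6, 87.7]]
scene org 14 [[24.0, -44.5, 35.0], [24.5, -41.3, 35.6], [26.4, -7.5, 40.1], [28.8, 40.8, 46.0], [29.2, 42.8, 49.6]]
scene arm slope [-0.20360148 68.72044146] 146
top arm slope [ 0.31023906 80.53346952] 36
```

View pics/b.png

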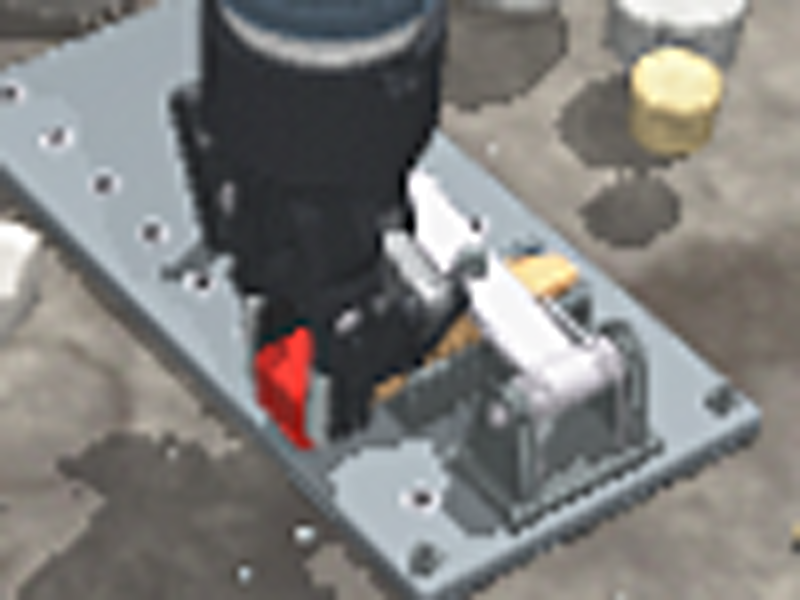

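Arm slope is about 0.20, so the catch is nearly fully up; the shoulder is still about 19 mm out. I'll keep pushing and ease the downward load.

{"op": "move_arm", "data": {
  "plan": [
    {"translation": [3, 0, -1.5], "turn": [0, 0.5, 0], "jaw": 20},
    {"translation": [3, 0, 0], "turn": [0, 0, 0], "jaw": 20},
    {"translation": [3, 0, 0], "turn": [0, 0, 0], "jaw": 20},
    {"translation": [3, 0, 0], "turn": [0, 0, 0], "jaw": 20}
  ]
}}

```text
time_s: 9.28
position: [0.5777, 0.0588, 0.0369]
orientation: [-0.001, 0.999, 0.042, 0.013]
wrist_force: [-15.6, -3.3, -3.3]
finger_gap: 0.0279
grip_force: 85.4
```

```bash
python3 -c "
from h import *
s=readout.read_state();print(fix(s['position']),s['wrist_force'],s['ft_torque']);go(world(17,-48,34),-85.15,1)"
```

```text
[ 18.14744022 -45.99322008  36.93415922] [-15.6108275   -3.28021576  -3.26306319] [-0.95377681  4.18139633 -0.01627698]
from [0.5777 0.0588 0.0369] grip 85.4 gap 0.027886048264642686 F [-15.6  -3.3  -3.3]
[-2.1 -1.1  2.9] [-0.   -1.52 -0.04]
```

```bash
python3 look.py c.png
```

```text
scene red 65 [[4.5, -60.5, 35.6], [5.6, -59.1, 38.1], [17.0, -56.7, 55.7], [30.8, -43.4, 59.5], [38.4, -37.8, 85.2]]
scene org 22 [[20.2, -1.5, 29.1], [23.8, 22.4, 40.0], [27.0, 38.5, 45.2], [28.5, 60.1, 51.8], [29.0, 65.2, 54.0]]
scene arm slope [-0.32400495 76.5643916 ] 53
```

View pics/c.png

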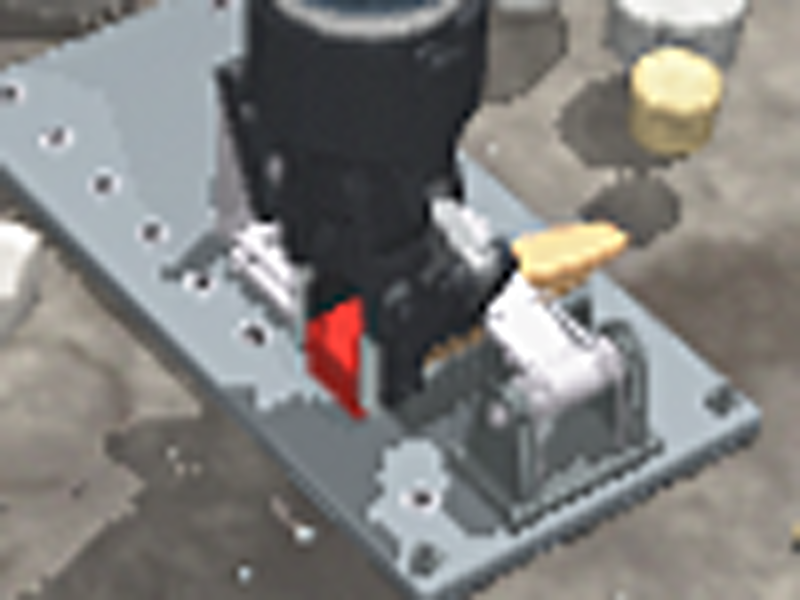

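The head is at the mouth: its back face is about y -58. The wedge is nose-up a little (tip at pixel (625,238)), so I'll level it down with a light push, then check the force.

{"op": "move_arm", "data": {
  "plan": [
    {"translation": [1, 0, 1.5], "turn": [0, -0.8, 0], "jaw": 20},
    {"translation": [1, 0, 1.5], "turn": [0, -0.8, 0], "jaw": 20},
    {"translation": [1, 0, 0], "turn": [0, 0, 0], "jaw": 20},
    {"translation": [0, 0, 0], "turn": [0, 0, 0], "jaw": 20}
  ]
}}

```text
time_s: 9.88
position: [0.5777, 0.0591, 0.0354]
orientation: [-0.002, 0.999, 0.041, -0.004]
wrist_force: [-22.9, -2.2, 8.8]
finger_gap: 0.0287
grip_force: 87.0
```

```bash
python3 -c "
from h import *
s=readout.read_state();print(fix(s['position']),s['wrist_force'],s['ft_torque']);go(world(17,-48,34),-85.15,1)"; python3 look.py
```

```text
[ 17.86439284 -45.97035861  35.42812935] [-22.91510385  -2.18637143   8.8430429 ] [-0.54492115  5.41387347 -0.02945058]
from [0.5777 0.0591 0.0354] grip 87.0 gap 0.028689650506752557 F [-22.9  -2.2   8.8]
[-2.  -0.9  1.4] [-0.21  0.49 -0.09]
scene red 71 [[1.9, -59.3, 33.3], [6.5, -58.9, 34.5], [17.8, -56.6, 54.2], [31.4, -42.9, 58.5], [36.9, -36.5, 85.6]]
scene org 19 [[22.7, 22.4, 37.9], [23.7, 22.6, 38.3], [26.5, 37.8, 42.4], [28.7, 61.3, 50.0], [28.8, 64.4, 50.7]]
scene arm slope [-0.21387898 69.25999716] 49
```

{"op": "move_arm", "data": {
  "plan": [
    {"translation": [-3, 0, -0.5], "turn": [0, 0, 0], "jaw": 20},
    {"translation": [-3, 0, -0.5], "turn": [0, 0, 0], "jaw": 20},
    {"translation": [0, 0, 0], "turn": [0, 0, 0], "jaw": 20}
  ]
}}

```text
time_s: 10.35
position: [0.5776, 0.0592, 0.0355]
orientation: [0.0, 0.999, 0.042, 0.003]
wrist_force: [-8.6, -2.2, -11.6]
finger_gap: 0.0282
grip_force: 84.1
```

```bash
python3 -c "
from h import *
s=readout.read_state();print(fix(s['position']),s['wrist_force'],s['ft_torque'])"
```

```text
[ 17.81084839 -46.11038324  35.5082882 ] [ -8.63076955  -2.150715   -11.55212668] [-0.62231416  2.45166805 -0.06492756]
```

{"op": "move_arm", "data": {
  "plan": [
    {"translation": [-2, 0, 0.5], "turn": [0, 0, 0], "jaw": 20},
    {"translation": [0, 0, 0], "turn": [0, 0, 0], "jaw": 46},
    {"translation": [0, 0, 0], "turn": [0, 0, 0], "jaw": 46},
    {"translation": [0, 0, 0], "turn": [0, 0, 0], "jaw": 46}
  ]
}}

```text
time_s: 10.85
position: [0.5877, 0.0611, 0.0414]
orientation: [-0.001, 0.999, 0.042, 0.015]
wrist_force: [0.3, -0.5, 0.9]
finger_gap: 0.0459
grip_force: 0.0
```

```bash
python3 -c "
from h import *
s=readout.read_state();print(fix(s['position']),s['wrist_force'])"; python3 look.py
```

```text
[ 16.68166396 -35.88334357  41.40374364] [ 0.25651526 -0.52486731  0.88999299]
scene red 119 [[5.3, -60.2, 34.2], [7.0, -58.8, 36.4], [22.9, -52.4, 54.4], [32.2, -38.8, 59.3], [40.0, -35.9, 71.8]]
scene org 16 [[9.3, -31.6, 32.6], [9.5, -30.5, 33.5], [25.1, 39.5, 41.5], [27.8, 61.4, 50.0], [28.1, 63.3, 51.6]]
scene arm slope [-0.17846489 67.08742033] 39
```

{"op": "move_arm", "data": {
  "plan": [
    {"translation": [-8, 0, -10], "turn": [0, 0, 0], "jaw": 46},
    {"translation": [-4, 0, -30], "turn": [0, -0.8, 0], "jaw": 46},
    {"translation": [-10, 0, -50], "turn": [0, -0.8, 0], "jaw": 46},
    {"translation": [-30, 0, -50], "turn": [0, 0, 0], "jaw": 20},
    {"translation": [0, 0, 0], "turn": [0, 0, 0], "jaw": 0}
  ]
}}

```text
time_s: 11.58
position: [0.5325, 0.056, 0.1832]
orientation: [-0.002, 0.999, 0.041, 0.001]
wrist_force: [-0.1, 0.6, -0.4]
finger_gap: 0.0101
grip_force: 0.0
```

```bash
python3 look.py; python3 -c "
from h import *
s=readout.read_state();print(fix(s['position']),s['wrist_force'])
p,R=go(world(-70,0,160),4.85,9)
p,R=go(world(-70,0,28),4.85,3,p,R)"
```

```text
scene red 128 [[3.0, -60.4, 32.7], [7.3, -59.1, 37.1], [24.2, -50.5, 53.7], [32.5, -37.5, 59.0], [34.2, -35.8, 60.3]]
scene org 44 [[10.5, -31.4, 33.5], [13.4, -31.0, 34.5], [26.0, -10.6, 46.4], [28.0, 56.5, 51.3], [28.9, 63.5, 52.2]]
scene arm slope [-0.14086689 66.10101977] 228
top arm slope [ 0.09476251 73.78585664] 74
[ 16.40437251 -92.4049135  179.84904417] [ 0.20230981 -0.15301663  0.09110122]
from [0.5313 0.0566 0.1798] grip 0.0 gap -0.00011940184414793275 F [ 0.2 -0.2  0.1]
[10.3 -9.6  2.2] [ -0.02   0.   -10.01]
[11.8 -7.7  2.2] [ -0.02   0.   -10.01]
[12.9 -5.5  2.2] [ -0.02   0.   -10.01]
[13.7 -3.2  2.2] [ -0.02   0.   -10.01]
[14.  -0.8  2.2] [ -0.02   0.   -10.01]
[14.   1.7  2.2] [ -0.02   0.   -10.01]
[13.4  4.1  2.2] [ -0.02   0.   -10.01]
[12.5  6.4  2.2] [ -0.02   0.   -10.01]
[11.2  8.4  2.2] [ -0.02   0.   -10.01]
from [0.6161 0.1505 0.16  ] grip 0.0 gap -0.00011940184414793275 F [ 0.2 -0.2  0.1]
[ 0.  0. 44.] [0. 0. 0.]
[ 0.  0. 44.] [0. 0. 0.]
[ 0.  0. 44.] [0. 0. 0.]
```

```bash
python3 - <<'E'
from h import *
t=load('scene'); Q=fix(cloud(t))
for a in range(-40,50,10):
    m=(abs(Q[...,1])<8)&(Q[...,2]>48)&(Q[...,2]<95)&(Q[...,0]>a)&(Q[...,0]<a+10)&(t['range_z']>0); z=Q[m][:,2]
    if len(z)>3: print(a+5,len(z),np.percentile(z,[10,50,90]).round(1), 'exp closed 54, home',round(49+(70-a-5)*np.tan(.21)+5.1,1))
E
```

```text
-35 15 [54.1 73.7 76.5] exp closed 54, home 76.5
-25 21 [52.5 72.8 75.6] exp closed 54, home 74.3
-15 16 [70.  72.5 74.4] exp closed 54, home 72.2
-5 15 [68.9 69.9 72.3] exp closed 54, home 70.1
5 18 [65.6 68.2 70.3] exp closed 54, home 68.0
15 19 [50.4 66.3 71.5] exp closed 54, home 65.8
25 25 [60.9 64.3 70.7] exp closed 54, home 63.7
35 19 [59.7 61.5 64.8] exp closed 54, home 61.6
45 19 [58.1 59.7 61.2] exp closed 54, home 59.4
```

That last view was only the old first frame again, nothing new. The depth profile of the catch arm matches the expected 0.21 rad along its length, and the head spans y -60..-36, so the wedge is home. Next I move over the bracket.

{"op": "move_arm", "data": {
  "plan": [
    {"translation": [10.3, -9.6, 2], "turn": [0, 0, -10], "jaw": 0},
    {"translation": [11.8, -7.7, 2], "turn": [0, 0, -10], "jaw": 0},
    {"translation": [12.9, -5.5, 2], "turn": [0, 0, -10], "jaw": 0},
    {"translation": [13.7, -3.2, 2], "turn": [0, 0, -10], "jaw": 0},
    {"translation": [14, -0.8, 2], "turn": [0, 0, -10], "jaw": 0}
  ]
}}

```text
time_s: 12.3
position: [0.5779, 0.1083, 0.1667]
orientation: [-0.001, 0.887, 0.463, -0.004]
wrist_force: [-0.4, 0.2, -0.0]
finger_gap: 0.0002
grip_force: 0.0
```

{"op": "move_arm", "data": {
  "plan": [
    {"translation": [14, 1.7, 2], "turn": [0, 0, -10], "jaw": 0},
    {"translation": [13.4, 4.1, 2], "turn": [0, 0, -10], "jaw": 0},
    {"translation": [12.5, 6.4, 2], "turn": [0, 0, -10], "jaw": 0},
    {"translation": [11.2, 8.4, 2], "turn": [0, 0, -10], "jaw": 0},
    {"translation": [0, 0, 0], "turn": [0, 0, 0], "jaw": 0}
  ]
}}

```text
time_s: 12.92
position: [0.6156, 0.1507, 0.1585]
orientation: [-0.002, 0.677, 0.736, -0.003]
wrist_force: [-0.8, 0.8, 0.2]
finger_gap: -0.0001
grip_force: 0.0
```

```bash
python3 -c "
from h import *
s=readout.read_state();print(fix(s['position']),s['wrist_force'])
p,R=go(world(-66,0,100),4.85,2)
p,R=go(world(-66,0,28),4.85,3,p,R)
p,R=go(world(-106,0,28),4.85,3,p,R)"
```

```text
[-70.17083983  -0.48709417 158.46359161] [-0.76617468  0.79493511  0.22447642]
from [0.6156 0.1507 0.1585] grip 0.0 gap -9.023434095398478e-05 F [-0.8  0.8  0.2]
[-2.1  0.5 29.2] [-0.2   0.01 -0.05]
[-2.1  0.3 29.2] [-0.2   0.01 -0.05]
from [0.6164 0.1466 0.1   ] grip 0.0 gap -9.023434095398478e-05 F [-0.8  0.8  0.2]
[ 0.  0. 24.] [0. 0. 0.]
[ 0.  0. 24.] [0. 0. 0.]
[ 0.  0. 24.] [0. 0. 0.]
from [0.6164 0.1466 0.028 ] grip 0.0 gap -9.023434095398478e-05 F [-0.8  0.8  0.2]
[13.3  0.   0. ] [0. 0. 0.]
[13.3  0.   0. ] [0. 0. 0.]
[13.3  0.   0. ] [0. 0. 0.]
```

{"op": "move_arm", "data": {
  "plan": [
    {"translation": [-2, 0.4, 29], "turn": [-0.2, 0, 0], "jaw": 0},
    {"translation": [-2, 0.4, 29], "turn": [-0.2, 0, 0], "jaw": 0},
    {"translation": [0, 0, 30], "turn": [0, 0, 0], "jaw": 0},
    {"translation": [0, 0, 30], "turn": [0, 0, 0], "jaw": 0},
    {"translation": [0, 0, 12], "turn": [0, 0, 0], "jaw": 0}
  ]
}}

```text
time_s: 13.55
position: [0.6149, 0.1445, 0.0279]
orientation: [-0.0, 0.678, 0.735, -0.001]
wrist_force: [1.2, -0.7, -0.1]
finger_gap: -0.0001
grip_force: 0.0
```

{"op": "move_arm", "data": {
  "plan": [
    {"translation": [0, 0, 0], "turn": [0, 0, 0], "jaw": 0},
    {"translation": [5, 0, 0], "turn": [0, 0, 0], "jaw": 0},
    {"translation": [6, 0, 0], "turn": [0, 0, 0], "jaw": 0},
    {"translation": [6, 0, 0], "turn": [0, 0, 0], "jaw": 0},
    {"translation": [6, 0, 0], "turn": [0, 0, 0], "jaw": 0}
  ]
}}

```text
time_s: 14.18
position: [0.6173, 0.1662, 0.0326]
orientation: [0.003, 0.678, 0.735, 0.001]
wrist_force: [0.3, -9.2, 6.8]
finger_gap: -0.0
grip_force: 5.7
```

```bash
cat > br.py <<'E'
from h import *
s=readout.read_state();print('tcp',fix(s['position']).round(1),s['wrist_force'].round(1),'t',s['time_s'])
for n in('top','scene'):
    t=shot(n);Q=fix(cloud(t));hs=cv2.cvtColor(t['image'],cv2.COLOR_BGR2HSV)
    light=(t['range_z']>0)&(hs[...,1]<45)&(hs[...,2]>120)
    for nm,(x0,x1,y0,y1,z0,z1) in {'short':(-190,-70,-45,45,45,84),'leg':(-210,-40,-31,31,17,24),'up':(-190,-60,-45,45,88,106)}.items():
        m=light&(Q[...,0]>x0)&(Q[...,0]<x1)&(Q[...,1]>y0)&(Q[...,1]<y1)&(Q[...,2]>z0)&(Q[...,2]<z1); q=Q[m]
        if len(q)>5: print(n,nm,len(q),np.percentile(q,[3,50,97],axis=0).round(1).tolist())
E
python3 br.py
```

```text
tcp [-85.5   2.6  32.6] [ 0.3 -9.2  6.8] t 14.175
top leg 23 [[-201.4, -25.2, 17.4], [-186.3, -2.5, 18.4], [-126.7, 26.8, 19.9]]
scene short 65 [[-110.4, -29.2, 47.7], [-101.1, -16.6, 59.5], [-74.4, 7.9, 81.5]]
scene leg 47 [[-98.1, -29.4, 18.4], [-87.4, -13.1, 22.8], [-61.4, 26.6, 23.9]]
```

```bash
cat > br2.py <<'E'
from h import *
t=load('scene');Q=fix(cloud(t));hs=cv2.cvtColor(t['image'],cv2.COLOR_BGR2HSV)
ok=(t['range_z']>0)&(hs[...,1]<45)&(hs[...,2]>100)
print('x of light pts on near edge / face by z (y<-15)')
for z in range(10,100,6):
    m=ok&(Q[...,1]>-45)&(Q[...,1]<-12)&(Q[...,0]>-190)&(Q[...,0]<-40)&(Q[...,2]>z)&(Q[...,2]<z+6);q=Q[m]
    if len(q)>2: print(z+3,len(q),np.percentile(q[:,0],[5,50,95]).round(1))
E
python3 br2.py
```

```text
x of light pts on near edge / face by z (y<-15)
13 256 [-183.6 -129.6  -48.8]
19 36 [-175.5  -82.8  -43.2]
25 54 [-97.1 -77.3 -49.3]
31 44 [-98.5 -57.3 -42. ]
37 11 [-104.3  -98.6  -95.2]
43 12 [-102.4  -99.9  -94.9]
49 11 [-101.8 -100.1  -97.2]
55 11 [-105.  -101.6 -100.2]
61 7 [-106.7 -102.7 -100.7]
67 8 [-107.8 -104.9 -101.9]
```

The bracket face leans about 0.2 rad: the wider upper part of the gripper is touching high and tipping it. I'll back off, let it settle flat, and lean the tool so that the fingertips lead.

{"op": "move_arm", "data": {
  "plan": [
    {"translation": [-5, -1, 0], "turn": [0, 0, 0], "jaw": 0},
    {"translation": [-5, -1, 0], "turn": [0, 0, 0], "jaw": 0},
    {"translation": [-4, 0, 0], "turn": [0, 0, 0], "jaw": 0},
    {"translation": [0, 0, 0], "turn": [0, 0, 0], "jaw": 0}
  ]
}}

```text
time_s: 14.78
position: [0.6142, 0.1554, 0.0305]
orientation: [0.0, 0.677, 0.736, 0.001]
wrist_force: [1.1, 0.3, -0.6]
finger_gap: -0.0002
grip_force: 0.0
```

```bash
python3 br.py; python3 br2.py
```

```text
tcp [-74.9  -1.5  30.5] [ 1.1  0.3 -0.6] t 14.775
top leg 40 [[-203.9, -28.0, 17.1], [-181.9, 5.9, 17.9], [-151.9, 28.7, 20.8]]
scene short 30 [[-102.2, -29.5, 45.8], [-95.2, -24.1, 55.7], [-92.3, -11.0, 82.2]]
scene leg 165 [[-95.2, -29.3, 17.9], [-68.2, -11.9, 20.7], [-43.5, 22.9, 23.6]]
x of light pts on near edge / face by z (y<-15)
13 253 [-184.6 -132.3  -55.3]
19 88 [-149.7  -65.1  -41.9]
25 32 [-97.  -83.3 -46.6]
31 9 [-97.9 -94.9 -92.8]
37 8 [-99.  -96.1 -93.6]
43 10 [-97.7 -95.1 -92.8]
49 8 [-97.6 -93.8 -82.3]
55 9 [-97.9 -93.9 -92.7]
61 6 [-98.2 -94.8 -93.1]
85 3 [-96.7 -94.8 -88.4]
```

{"op": "move_arm", "data": {
  "plan": [
    {"translation": [0, 1, 0], "turn": [0, 8, 0], "jaw": 0},
    {"translation": [-1, 1, 2], "turn": [0, 8, 0], "jaw": 0},
    {"translation": [6, 0, 1.7], "turn": [0, 0, 0], "jaw": 0},
    {"translation": [5, 0, 1.4], "turn": [0, 0, 0], "jaw": 0},
    {"translation": [5, 0, 1.4], "turn": [0, 0, 0], "jaw": 0}
  ]
}}

```text
time_s: 15.5
position: [0.6153, 0.1722, 0.0288]
orientation: [-0.101, 0.669, 0.73, 0.095]
wrist_force: [-0.1, -2.6, 0.9]
finger_gap: 0.0
grip_force: 1.4
```

```bash
python3 br.py; python3 br2.py
```

```text
tcp [-91.6   1.1  28.8] [-0.1 -2.6  0.9] t 15.5
top short 42 [[-108.8, -28.1, 77.7], [-105.5, 1.2, 82.1], [-101.4, 24.0, 83.9]]
top leg 99 [[-206.4, -29.3, 17.1], [-152.5, 7.6, 17.9], [-92.1, 29.6, 22.5]]
scene short 26 [[-108.1, -29.6, 45.5], [-104.1, -22.7, 52.8], [-74.3, 6.7, 72.0]]
scene leg 206 [[-105.2, -29.3, 17.7], [-76.3, -9.7, 21.0], [-44.4, 23.6, 23.6]]
x of light pts on near edge / face by z (y<-15)
13 239 [-183.2 -131.7  -53. ]
19 95 [-162.7  -69.8  -42.4]
25 43 [-104.8  -76.2  -46.2]
31 9 [-106.8 -103.6 -102.1]
37 10 [-108.5 -104.5 -102.3]
43 9 [-106.3 -103.3 -101.7]
49 8 [-108.5 -104.6 -101.5]
55 3 [-107.5 -106.6 -102.4]
61 4 [-107.3 -104.9 -101.7]
```

It slides flat now, at about -109.5. Another 23 mm.

{"op": "move_arm", "data": {
  "plan": [
    {"translation": [5, 0, 1.4], "turn": [0, 0, 0], "jaw": 0},
    {"translation": [5, 0, 1.4], "turn": [0, 0, 0], "jaw": 0},
    {"translation": [5, 0, 1.4], "turn": [0, 0, 0], "jaw": 0},
    {"translation": [5, 0, 1.4], "turn": [0, 0, 0], "jaw": 0},
    {"translation": [3, 0, 0.9], "turn": [0, 0, 0], "jaw": 0}
  ]
}}

```text
time_s: 16.23
position: [0.6132, 0.1953, 0.0289]
orientation: [-0.102, 0.67, 0.729, 0.095]
wrist_force: [0.6, -2.8, -0.3]
finger_gap: 0.0003
grip_force: 1.3
```

{"op": "move_arm", "data": {
  "plan": [
    {"translation": [0, 0, 0], "turn": [0, 0, 0], "jaw": 0},
    {"translation": [0, 0, 0], "turn": [0, 0, 0], "jaw": 0}
  ]
}}

```text
time_s: 16.48
position: [0.6133, 0.1957, 0.0292]
orientation: [-0.102, 0.67, 0.729, 0.096]
wrist_force: [0.8, -0.2, -0.6]
finger_gap: -0.0001
grip_force: 0.1
```

```bash
python3 br.py; python3 br2.py
```

```text
tcp [-115.2    1.    29.2] [ 0.8 -0.2 -0.6] t 16.475
top short 47 [[-132.8, -26.3, 60.1], [-128.7, 2.9, 81.6], [-125.0, 29.0, 83.7]]
top leg 94 [[-207.5, -29.1, 17.1], [-164.2, -2.7, 18.4], [-78.9, 28.2, 22.8]]
scene short 22 [[-129.0, -30.2, 47.3], [-125.0, -22.9, 52.7], [-94.2, 3.9, 73.7]]
scene leg 300 [[-124.0, -29.2, 17.6], [-88.2, -7.6, 21.0], [-43.7, 27.1, 23.6]]
x of light pts on near edge / face by z (y<-15)
13 223 [-185.3 -128.8  -47.3]
19 126 [-138.6  -77.9  -43.5]
25 46 [-127.3 -101.5  -48.2]
31 9 [-129.6 -126.  -124.9]
37 7 [-128.4 -126.2 -124.4]
43 8 [-128.  -126.5 -125.3]
49 7 [-127.5 -126.1 -123.3]
55 5 [-129.8 -127.4 -123.6]
61 3 [-128.  -126.4 -124.3]
```

Bracket is at about -133, flat. Now I straighten the tool and raise it near the top of the short leg.

{"op": "move_arm", "data": {
  "plan": [
    {"translation": [-8, 0, -2.3], "turn": [0, 0, 0], "jaw": 0},
    {"translation": [2.8, 0, -9.6], "turn": [0, -8, 0], "jaw": 0},
    {"translation": [2.1, 0, -14.9], "turn": [0, -8, 0], "jaw": 0},
    {"translation": [0, 0, -16], "turn": [0, 0, 0], "jaw": 0},
    {"translation": [0, 0, 0], "turn": [0, 0, 0], "jaw": 0}
  ]
}}

```text
time_s: 17.2
position: [0.6156, 0.1854, 0.0718]
orientation: [0.002, 0.677, 0.736, 0.003]
wrist_force: [0.5, -0.9, -0.2]
finger_gap: 0.0001
grip_force: 0.0
```

```bash
python3 br.py; python3 -c "
from h import *
p,R=None,None
for x,z in((-114,71),(-129,71),(-144,67),(-157.4,59.5),(-168,48.5),(-173,41)): p,R=go(world(x,0,z),4.85,1,p,R)"
```

```text
tcp [-104.7    2.5   71.8] [ 0.5 -0.9 -0.2] t 17.2
top leg 173 [[-201.3, -29.0, 17.3], [-54.6, 0.0, 20.5], [-43.4, 27.1, 23.7]]
scene short 114 [[-132.0, -29.3, 46.3], [-126.3, -13.0, 65.1], [-93.9, 6.9, 83.1]]
scene leg 317 [[-125.8, -29.4, 17.5], [-89.3, -6.7, 21.0], [-44.2, 27.2, 23.5]]
scene up 13 [[-95.3, -5.8, 88.9], [-92.8, -1.3, 97.2], [-91.6, 6.3, 103.6]]
from [0.6144 0.1832 0.0701] grip 0.0 gap -0.0002612162126991849 F [-0.2 -0.9 -0.1]
[11.3 -1.1 -0.9] [ 0.19 -0.01 -0.3 ]
from [0.6124 0.1944 0.071 ] grip 0.0 gap -0.0002612162126991849 F [-0.2 -0.9 -0.1]
[15.  0.  0.] [0. 0. 0.]
from [0.6111 0.2093 0.071 ] grip 0.0 gap -0.0002612162126991849 F [-0.2 -0.9 -0.1]
[15.  0.  4.] [0. 0. 0.]
from [0.6098 0.2243 0.067 ] grip 0.0 gap -0.0002612162126991849 F [-0.2 -0.9 -0.1]
[13.4  0.   7.5] [0. 0. 0.]
from [0.6087 0.2376 0.0595] grip 0.0 gap -0.0002612162126991849 F [-0.2 -0.9 -0.1]
[10.6  0.  11. ] [0. 0. 0.]
from [0.6078 0.2482 0.0485] grip 0.0 gap -0.0002612162126991849 F [-0.2 -0.9 -0.1]
[5.  0.  7.5] [0. 0. 0.]
```

Tip to about 30° first, then check.

{"op": "move_arm", "data": {
  "plan": [
    {"translation": [10, -1, 0], "turn": [0, 0, 0], "jaw": 0},
    {"translation": [8, 0, 0], "turn": [0, 0, 0], "jaw": 0},
    {"translation": [8, 0, 0], "turn": [0, 0, 0], "jaw": 0},
    {"translation": [7.5, 0, 1.5], "turn": [0, 0, 0], "jaw": 0},
    {"translation": [7.5, 0, 2], "turn": [0, 0, 0], "jaw": 0}
  ]
}}

```text
time_s: 17.92
position: [0.6095, 0.228, 0.0663]
orientation: [0.001, 0.677, 0.736, 0.001]
wrist_force: [-0.2, -1.3, -0.4]
finger_gap: 0.0004
grip_force: 0.4
```

```bash
python3 br.py; python3 br2.py
```

```text
tcp [-147.7   -0.    66.3] [-0.2 -1.3 -0.4] t 17.925
top short 177 [[-100.0, -29.3, 45.5], [-82.4, -1.5, 51.7], [-70.6, 28.1, 62.5]]
top leg 13 [[-119.0, -23.9, 17.4], [-49.4, 3.9, 18.4], [-42.7, 19.0, 22.8]]
scene short 228 [[-164.4, -29.5, 45.5], [-149.4, -8.5, 55.5], [-72.8, 28.1, 75.7]]
scene leg 9 [[-187.4, -30.8, 17.2], [-128.3, -28.4, 19.5], [-55.5, -11.7, 22.8]]
scene up 16 [[-143.3, -7.3, 88.5], [-140.3, -2.8, 94.2], [-138.1, 9.7, 104.7]]
x of light pts on near edge / face by z (y<-15)
13 298 [-183.  -110.8  -47.7]
19 32 [-136.2  -64.4  -43.3]
25 16 [-137.5 -128.   -61.3]
31 23 [-138.  -133.  -109.2]
37 25 [-144.9 -138.3 -105.1]
43 25 [-148.7 -140.6  -91.8]
49 19 [-151.  -146.3  -87.7]
55 23 [-159.5 -150.9  -72.5]
61 31 [-159.6  -80.   -60.7]
67 27 [-163.8  -67.   -59.3]
73 17 [-169.  -163.6 -158.9]
```

It is tipping cleanly, about 34°, with the corner holding at about -133. Continue past the balance point.

{"op": "move_arm", "data": {
  "plan": [
    {"translation": [6, 0, 3.5], "turn": [0, 0, 0], "jaw": 0},
    {"translation": [6, 0, 5], "turn": [0, 0, 0], "jaw": 0},
    {"translation": [5, 0, 5], "turn": [0, 0, 0], "jaw": 0},
    {"translation": [5, 0, 5], "turn": [0, 0, 0], "jaw": 0},
    {"translation": [4, 0, 5], "turn": [0, 0, 0], "jaw": 0}
  ]
}}

```text
time_s: 18.65
position: [0.6073, 0.2535, 0.0424]
orientation: [0.001, 0.677, 0.736, 0.001]
wrist_force: [0.5, 0.2, 0.4]
finger_gap: 0.0002
grip_force: 0.0
```

{"op": "move_arm", "data": {
  "plan": [
    {"translation": [0, 0, 0], "turn": [0, 0, 0], "jaw": 0},
    {"translation": [0, 0, 0], "turn": [0, 0, 0], "jaw": 0}
  ]
}}

```text
time_s: 18.9
position: [0.6078, 0.2527, 0.0431]
orientation: [0.001, 0.677, 0.736, 0.001]
wrist_force: [0.5, -0.3, -0.0]
finger_gap: -0.0002
grip_force: 0.0
```

```bash
python3 br.py; python3 br2.py
```

```text
tcp [-172.5    0.3   43.1] [ 0.5 -0.3 -0. ] t 18.9
top leg 85 [[-151.7, -24.8, 17.1], [-107.4, 0.8, 18.3], [-46.4, 27.4, 22.3]]
top up 57 [[-142.4, -27.7, 91.6], [-138.3, -2.7, 102.7], [-134.6, 27.9, 105.8]]
scene short 168 [[-140.9, -28.8, 46.1], [-136.1, 0.5, 62.1], [-133.2, 29.8, 83.1]]
scene leg 126 [[-204.3, -30.1, 17.9], [-178.5, -16.3, 20.9], [-133.6, 20.9, 23.3]]
scene up 101 [[-143.6, -29.6, 89.6], [-136.4, -0.2, 99.3], [-133.7, 28.5, 104.8]]
x of light pts on near edge / face by z (y<-15)
13 266 [-174. -103.  -47.]
19 69 [-186.8 -155.   -47.1]
25 30 [-178.7 -139.5  -60.2]
31 11 [-141.9 -138.5 -135. ]
37 6 [-137.4 -136.  -134.4]
43 9 [-138.9 -135.9 -134. ]
49 8 [-139.5 -135.7 -134.7]
55 11 [-138.4 -136.6 -134.2]
61 9 [-139.2 -137.6 -134.6]
67 6 [-139.2 -136.1 -134.1]
73 11 [-141.  -136.8 -134.9]
79 8 [-139.  -136.  -134.2]
85 11 [-138.  -135.1 -133.2]
91 9 [-137.7 -135.4 -133.7]
97 9 [-138.  -135.4 -133.8]
```

The bracket is standing, corner at about -134. Retreat: slightly away from the leg, then up.

{"op": "move_arm", "data": {
  "plan": [
    {"translation": [8, 0, -5], "turn": [0, 0, 0], "jaw": 0},
    {"translation": [5, 0, -35], "turn": [0, 0, 0], "jaw": 0},
    {"translation": [0, 0, -50], "turn": [0, 0, 0], "jaw": 0},
    {"translation": [0, 0, -50], "turn": [0, 0, 0], "jaw": 0},
    {"translation": [0, 0, -40], "turn": [0, 0, 0], "jaw": 0}
  ]
}}

```text
time_s: 19.62
position: [0.6065, 0.2667, 0.2263]
orientation: [0.002, 0.677, 0.736, 0.003]
wrist_force: [0.4, 0.1, -0.4]
finger_gap: -0.0001
grip_force: 0.0
```

{"op": "move_arm", "data": {
  "plan": [
    {"translation": [0, 0, 0], "turn": [0, 0, 0], "jaw": 0},
    {"translation": [0, 0, 0], "turn": [0, 0, 0], "jaw": 0}
  ]
}}

```text
time_s: 19.88
position: [0.6054, 0.2663, 0.223]
orientation: [0.001, 0.677, 0.736, 0.001]
wrist_force: [0.2, -0.0, 0.2]
finger_gap: -0.0
grip_force: 0.0
```

```bash
python3 br.py; python3 look.py; python3 - <<'E'
from h import *
t=load('scene'); cv2.imwrite('pics/end.png',cv2.resize(t['image'][140:290,190:390],(800,600),interpolation=cv2.INTER_CUBIC))
E
```

```text
tcp [-186.3   -0.9  223. ] [ 0.2 -0.   0.2] t 19.875
top leg 159 [[-160.8, -26.4, 17.1], [-147.5, 2.0, 19.0], [-47.0, 27.9, 23.7]]
top up 76 [[-142.5, -28.4, 92.4], [-138.0, -1.3, 102.8], [-134.7, 28.4, 105.7]]
scene short 175 [[-140.7, -29.6, 45.7], [-136.2, 0.0, 63.3], [-133.1, 30.6, 82.3]]
scene leg 123 [[-204.6, -29.4, 17.5], [-174.6, -14.9, 20.7], [-133.6, 23.3, 23.4]]
scene up 109 [[-143.3, -28.3, 88.8], [-136.4, -0.7, 99.1], [-133.7, 29.1, 104.9]]
scene red 130 [[4.4, -59.8, 33.7], [6.7, -58.9, 36.6], [24.7, -50.8, 54.3], [32.6, -37.3, 58.2], [34.1, -34.6, 59.5]]
scene org 41 [[11.4, -33.1, 32.3], [13.1, -31.8, 35.0], [25.3, -10.0, 44.8], [27.7, 55.2, 52.1], [27.9, 64.5, 53.7]]
scene arm slope [-0.13262247 66.02513496] 230
top red 111 [[2.6, -60.3, 33.1], [3.4, -59.6, 45.3], [16.3, -49.8, 56.4], [29.2, -38.6, 61.8], [30.8, -36.5, 65.1]]
top org 175 [[7.7, -36.8, 33.5], [8.9, -32.9, 38.4], [17.0, 20.8, 48.3], [24.5, 58.9, 54.4], [25.9, 67.2, 58.2]]
top arm slope [-0.16143353 68.59739405] 258
```

View pics/end.png

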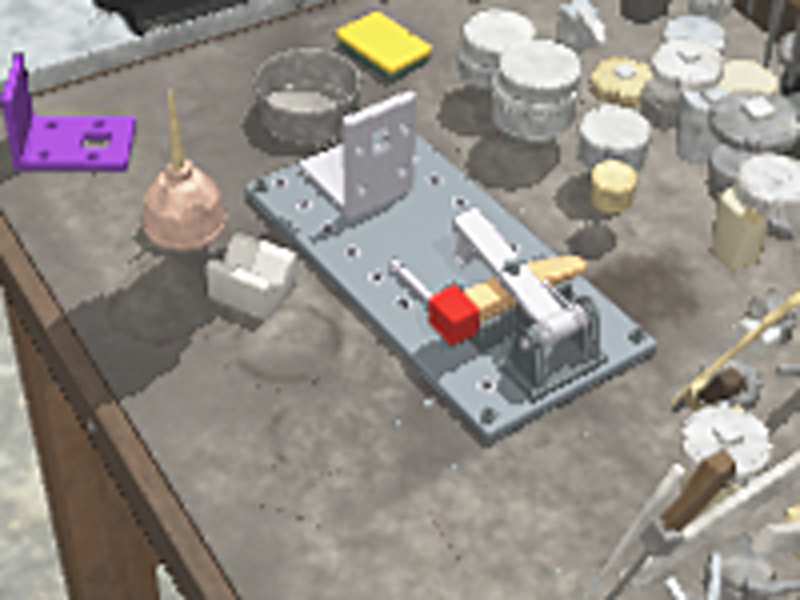

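The final picture shows the bracket upright at (380,155), the wedge home with its red head at (452,315), the catch up, and the bystanders in place. Handing in.

```bash
python3 -c "
from bench import order
print(order.job_done())"
```

```text
the job is handed in; nothing more can be done
None
```

The job is handed in, with no verdict returned: the wedge is home holding the catch up, and the bracket stands on its short leg at about fixture x -134. The vee block, tin and oil can look undisturbed, but during the slide the bracket briefly tilted about 0.2 rad, before I settled it flat again and finished sliding it.

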